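Close up the capsule row

TASK

On the capsule rack, push the upright tab of the brass follower along its rail with your fingertips, towards the three coin capsules, so that it closes up the row, and stop when its spring pin drops into the notch beside the brass pointer post - the follower must rest clicked in there, neither short of the notch nor past it. Only push: do not pinch the tab or lift any capsule, leave the other things on the shelf where they are, and finish with the hand clear.

Things in the scene. Friction and masses are not known exactly. Their poses are not given: they have to be found in the camera images.
- rack: fixed capsule rack: walnut board 300 mm long (its y) by 112 mm (its x from -48 to 64), lying level, turned up to 0.65 rad. Brass-walled channel along y, 43 mm wide, centred on x = 0, floor at 4, walls to 18 mm; end wall's inner face at y = 135 mm. Steel detent bar at x = 28 to 44 mm, top at 18 mm. Brass pointer post 42 mm tall at x = 56, y = -12 mm. Origin: middle of the board, on the shelf.
- notch (a point): centre of the V notch in the top of the detent bar, 18 mm above the shelf, at x = 36 mm, y = -12 mm in the rack's frame; 11 mm wide, 5.5 mm deep. The follower is in place when the middle of its tab stands level with this point (and with the pointer post) along the rack's y.
- follower (a joint): travel of the follower in m towards the capsules (rack +y): 0 rear end (tab at rack y = -110 mm), 0.098 in the notch (2.5 mm either way counts), 0.108 front end, past the notch. Starts at 0 to 0.055. Drags with 2 N of friction; within about 4 mm of the notch the spring pin pulls it in by itself and the push force dips; leaving the notch takes about 7 N.
- pin (a joint): drop of the follower's steel spring pin in m: about 0.001 while it rides on the bar, about 0.0045 when it lies in the notch. Its 11 mm round head stands on the follower over the bar, 44 to 48 mm above the shelf, and sinks by as much. It is moved by its spring alone and need not be pressed.
- tab (a point): centre of the rear face (rack -y side, the face to push) of the follower's upright brass tab, 44 mm above the shelf. The tab is a plate 44 mm wide (rack x = -22 to 22), 10 mm thick, 24 to 64 mm above the shelf; its middle is 5 mm ahead of this point; axes as the rack's. The channel behind it is empty. The follower's block below, up to 24 mm, is 30 mm long, centred on the tab.
- capsule0_mid (a point): nearest to the follower: clear acrylic coin capsule lying flat in the channel: disc 40 mm across, 10 mm thick, 35 g, a metal coin inside; the point is its centre. It slides freely along the channel.
- capsule1_mid (a point): middle of the row: clear acrylic coin capsule lying flat in the channel: disc 40 mm across, 10 mm thick, 35 g, a metal coin inside; the point is its centre. It slides freely along the channel.
- capsule2_mid (a point): nearest to the end wall: clear acrylic coin capsule lying flat in the channel: disc 40 mm across, 10 mm thick, 35 g, a metal coin inside; the point is its centre. It slides freely along the channel.
- capsule0: the first of these capsules (origin at the centre of its underside)
- capsule1: the second (origin as above)
- capsule2: the third (origin as above)
- spare_mid (a point): bystander: a spare capsule of the same size lying on the shelf by the rack, on its -x side; its centre
- magnifier: bystander: a lying magnifier, round lens 56 mm across with a black ebony handle 14 mm thick, 80 mm long towards its -y, 14 mm high in all; origin under the lens
- coin_tube: bystander: a standing clear coin tube, 31 mm across, 56 mm tall, behind the detent bar (rack's +x side); origin at its foot
- scale: bystander: round brass coin scale, 110 mm across, 50 mm high; origin under its centre
- coin_tray: bystander: pewter coin tray, 160 by 200 mm, 22 mm high; origin under its centre
Not all that is in view belongs to the job. What is shaped like the capsule1 but brown is not meant. Leave any blue look-alike of the capsule0 alone.

How it is judged (in metres and radians):
On the way:
1. the follower's pin has dropped into the notch and stays there (value of joint follower between 0.0955 and 0.1005 m and value of joint pin above 0.003 m), for 0.3 s.
At the end, for the whole second after the job is handed in: the follower rests within 2.5 mm of the notch centre with its pin dropped at least 3 mm, and all three capsules lie flat and still in the channel between it and the end wall; the hand touches nothing (all of step 1 and velocity of joint follower between -0.005 and 0.005 m/s and y of capsule0_mid in the frame of rack between 0.018 and 0.12 m and z of each of capsule0_mid, capsule1_mid, capsule2_mid in the frame of rack below 0.013 m and x of capsule0_mid in the frame of rack between -0.006 and 0.006 m and angle between each of capsule0_mid, capsule1_mid, capsule2_mid's own z axis and vertical below 0.15 rad and linear speed of each of capsule0, capsule1, capsule2 below 0.01 m/s and y of capsule1_mid in the frame of rack between 0.018 and 0.12 m and x of capsule1_mid in the frame of rack between -0.006 and 0.006 m and y of capsule2_mid in the frame of rack between 0.018 and 0.12 m and x of capsule2_mid in the frame of rack between -0.006 and 0.006 m).
It fails at once if the tab is pinched: fingers press on its front and rear at once (over 2 N each) (contact force between the fingers and follower_c4 above 2 N and contact force between the fingers and follower_c5 above 2 N).
It fails at once if a capsule of the row is lifted (over 8 mm) or tipped (z of any of capsule0_mid, capsule1_mid, capsule2_mid in the frame of rack above 0.017 m or angle between any of capsule0_mid, capsule1_mid, capsule2_mid's own z axis and vertical above 0.5 rad).
It fails at once if another thing on the shelf is moved by more than 15 mm (distance of any of spare_mid, magnifier, coin_tube, scale, coin_tray from where it was at the start of the episode above 0.015 m).
It also fails if it takes over 38 s, if anything falls off the work surface, if the arm or the gripper's body presses on something with over 40 N, if the wrist force passes 120 N, or if a joint passes its speed limit or range.

ROBOT

A 6-joint arm with a two-finger parallel gripper is mounted at the origin on the work surface. World frame = base frame: x ahead of the robot, y to its left, z up, the work surface at z = 0. Lengths are in mm, angles in degrees, forces in N, time in s.
With the tool pointing down it reaches from about 350 to 850 mm from the base axis. Payload 8.1 kg.
Tool frame: the origin (TCP) lies at the very end of the fingers, on their centre line; the grasp point (between the pads) lies 19 mm behind it (r.grip_depth is the distance from the TCP to the grasp point, in mm); z points along the fingers, y is the direction in which the jaws open and shut (so a half turn about z gives the same grasp; the last joint's range is limited). The gripper opens to 85 mm and grips with 20 to 120 N. Pads are 22 mm wide; open, the fingers measure 114 mm over their backs; the gripper's body (76 mm by 85 mm) begins 54 mm behind the grasp point. The pads swing forward as they close: fully open they stand 13 mm farther back than shut.
Start: joints at [64.206, 7.471, 85.268, -0, 87.261, -4.893], TCP at [214.036, 560.53, 231.292] pointing down, gripper open.
Joint ranges: [-169.43, 169.43], [-51.17, 129.36], [1.28, 143.12], [-76.62, 256.62], [0, 156.53], [-152.29, 152.29]. Speed limits (degrees/s): [136.94, 136.94, 159.86, 180, 180, 180].

INTERFACE

Orientations are given as [roll, pitch, yaw] about the fixed x, y, z axes, in that order (R = Rz(yaw) Ry(pitch) Rx(roll)).
In Python, from bench import status, viewer, hand_in, r gives the robot as it stands.
- The arm moves only by the shell command python3 -m crank 'ROWS' [OPENING] [FORCE]. ROWS is a JSON object of lists of equal length, an entry for each row: "slide": the shift along the tool's x, y, z in m, a list of three; "twist": the turn about the tool's z in rad. A call has 1 to 8 rows; each row shifts and turns the commanded pose from where the row before left it, along the tool's axes as they then stand; what a row does not reach is not made up. A row lasts 1/10 s, in which the tool goes at most 50 mm and 8.59 degrees, less where a joint would pass 70% of its speed; a pose out of reach is approached as far as the arm can. A call with a gripper value outside its range is refused whole. OPENING is the closure, from 0 (fully open) to 1 (shut), set as the call begins (- or left out, the last holds). The fingers move at their own pace and stop on an object; FORCE is the grip in N (left out, the last holds). Time passes only in rows, so rows that do not move let the fingers close. It gives the time, the measured TCP pose, the force and the opening at its end, in the units of the state.
- status.sense(): the state, without advancing time (a new reading comes with each control period).
- viewer.snapshot(name): name is "scene" or "side" or "wrist"; returns a dict with "img" (480x640x3 uint8, red, green, blue), "fx", "fy", "cx", "cy" (pixels), "R" (3x3) and "t" (3): a world point X has camera coordinates R X + t; the wrist camera has in their place "hand_eye" (4x4, takes a point from camera to tool coordinates, whose origin is the TCP and whose axes are the flange's). Camera axes: x right, y down, z forward; pixel columns grow to the right and rows downward; lengths in mm; the calibration is good to about 2 mm. A picture is of the moment at which its call begins: read the wrist's pose just before it. There is no depth.
- hand_in(): hands the job in, once; it reports no verdict.
The state is a dict: "time": time; "joint_pos": joint angles; "qd": joint speeds; "joint_efforts": joint torques, N m; "tool_pos": TCP position; "tcp_rot": TCP orientation; "ft_force": force on the tool from outside, world axes, zero at the start; "wrist_torque": the same for the moment, N m; "finger_gap": finger opening in mm.
Only numpy, scipy, OpenCV 4.12 (cv2) and the standard library are available. Lean on these libraries where they do the work, as an engineer would, in place of code of your own. Each camera call takes 0.05 s, during which the arm holds its last target.

## Working session

There is one attempt and no reset: what is moved stays moved. The work goes in short steps, Python scripts to look and compute and a shell command to move; the robot and the scene stay as the last step left them, time stands still between calls to the robot, and variables do not carry over. Pictures are saved under pics/ and viewed, and the job is handed in when it is done.

```bash
ls; mkdir -p pics; python3 - <<'E'
from bench import status, viewer, r
import cv2, pickle
s=status.sense(); print(s)
d={}
for n in ("scene","side","wrist"):
    v=viewer.snapshot(n); d[n]=v
    cv2.imwrite(f"pics/{n}0.png",v["img"][:,:,::-1])
    print(n,{k:v[k] for k in v if k!="img"})
pickle.dump((s,d),open("first.pkl","wb"))
E
```

```text
pics
{'time': 0.0, 'joint_pos': array([ 6.42034986e+01,  7.51406685e+00,  8.53319564e+01, -2.09261116e-04,
        8.72596249e+01, -4.89320447e+00]), 'qd': array([ 0.119455  , -0.03946331, -0.02661246, -0.05195614,  0.01796353,
       -0.05493352]), 'joint_efforts': array([ 5.42020134e-04, -5.69382405e+01, -5.00562286e+01, -2.60249553e-04,
        1.43682034e-02,  3.41125690e-05]), 'tool_pos': array([213.81387422, 560.01463035, 230.22961222]), 'tcp_rot': array([-1.79894719e+02, -8.80341233e-03,  1.59096705e+02]), 'ft_force': array([ 0.51201347,  0.00624489, -0.10169262]), 'wrist_torque': array([-0.04416499, -0.00625305, -0.05782126]), 'finger_gap': 85.059002840446}
scene {'fx': 436.4314292281064, 'fy': 436.4314292281064, 'cx': 317.981782825745, 'cy': 245.2759983282942, 'R': array([[-0.8794866 ,  0.4759169 ,  0.00253665],
       [ 0.37360401,  0.69369627, -0.61579667],
       [-0.2948277 , -0.54063721, -0.78790103]]), 't': array([ 458.01180659, -156.87062522, 1342.57693381])}
side {'fx': 470.3381917792437, 'fy': 470.3381917792437, 'cx': 317.47895420617084, 'cy': 240.14263871481782, 'R': array([[-0.92744215, -0.37396401, -0.00140696],
       [-0.26830054,  0.66800496, -0.69410676],
       [ 0.26051081, -0.64336638, -0.7198707 ]]), 't': array([493.71932204, 190.72468869, 949.61086704])}
wrist {'fx': 392.93653617806365, 'fy': 392.93653617806365, 'cx': 316.03184872509445, 'cy': 241.4869803538811, 'hand_eye': array([[-3.59626979e-07, -9.55380464e-01, -2.95378009e-01,
         7.47219227e+01],
       [ 9.99999901e-01,  1.31051949e-04, -4.25096302e-04,
         6.84689848e-01],
       [ 4.44838566e-04, -2.95377980e-01,  9.55380370e-01,
        -1.43663441e+02],
       [ 0.00000000e+00,  0.00000000e+00,  0.00000000e+00,
         1.00000000e+00]])}
```

View pics/scene0.png

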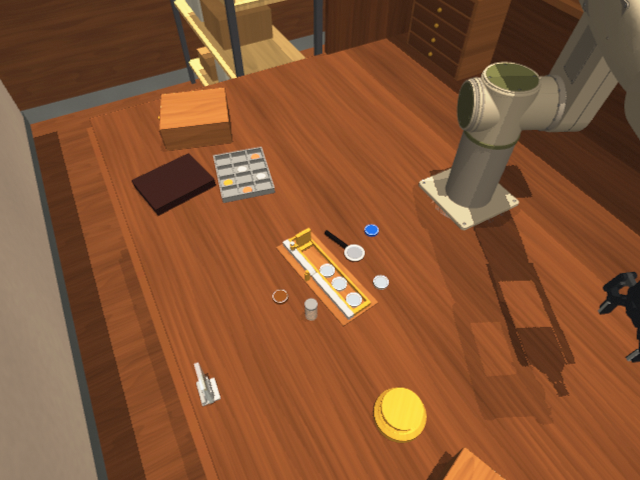

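View pics/side0.png

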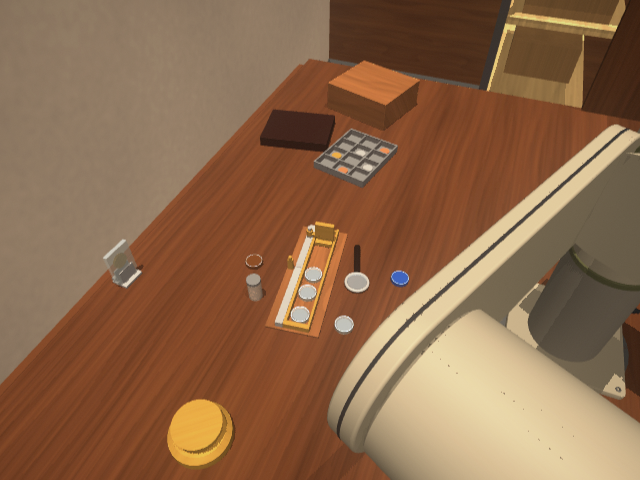

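View pics/wrist0.png

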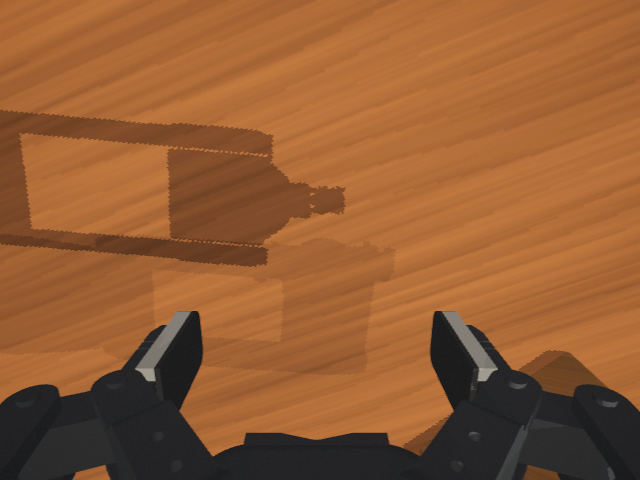

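The scene camera shows the rack at about (325,277) with the follower at its upper left (300,240). The side camera shows it at (308,280) with the follower at (323,235). I'll enlarge both.

```bash
python3 - <<'E'
import cv2,pickle
s,d=pickle.load(open("first.pkl","rb"))
a=d["scene"]["img"][220:330,265:400,::-1]; cv2.imwrite("pics/sc_crop.png",cv2.resize(a,None,fx=5.4,fy=5.4,interpolation=cv2.INTER_CUBIC))
a=d["side"]["img"][215:345,240:420,::-1]; cv2.imwrite("pics/si_crop.png",cv2.resize(a,None,fx=4.4,fy=4.4,interpolation=cv2.INTER_CUBIC))
E
```

```text
(no output)
```

View pics/sc_crop.png

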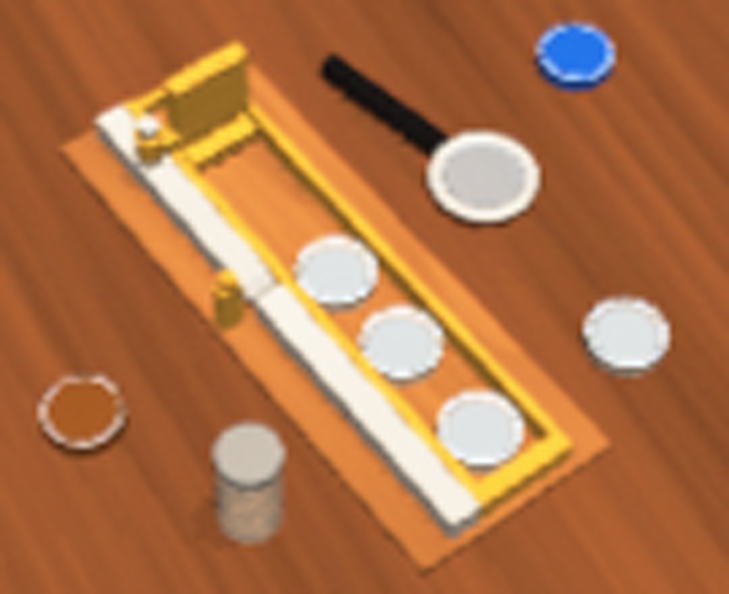

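View pics/si_crop.png

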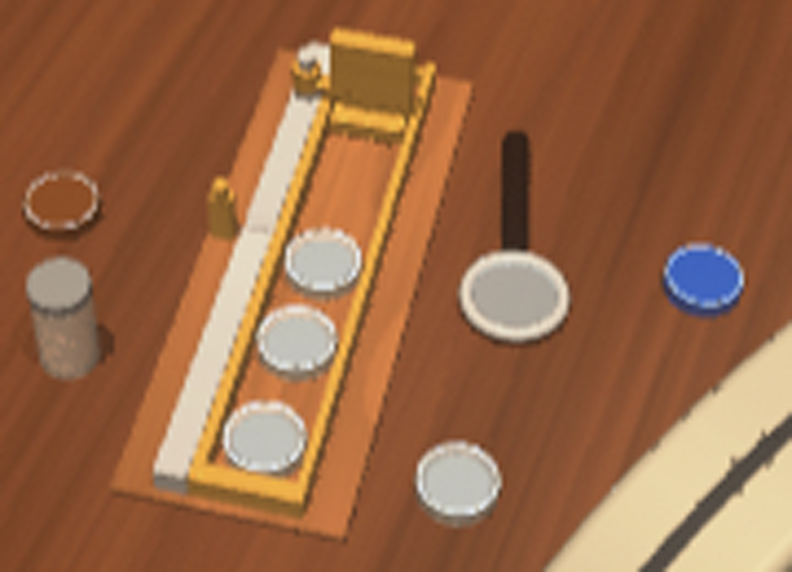

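The pictures show the walnut rack with three clear capsules in a row, at scene-crop pixels (337,271), (402,343) and (480,428). The look-alikes are all off the rack: the blue one at (575,53), the brown one at (82,412) and the clear spare at (627,335). The magnifier lies on the -x side. Next I'll fit the rack pose and the follower travel.

```bash
cat > h.py <<'E'
import numpy as np, pickle
from scipy.optimize import least_squares
def proj(v,X):
    c=v["R"]@np.asarray(X,float)+v["t"]
    return np.array([v["fx"]*c[0]/c[2]+v["cx"],v["fy"]*c[1]/c[2]+v["cy"]])
def rz(a): return np.array([[np.cos(a),-np.sin(a),0],[np.sin(a),np.cos(a),0],[0,0,1]])
def r2w(p,X): return rz(p[2])@np.asarray(X,float)+np.array([p[0],p[1],0])
E
python3 - <<'E'
from h import *
s,d=pickle.load(open("first.pkl","rb"))
S=lambda x,y:(265+(x+.5)/5.4-.5,220+(y+.5)/5.4-.5)
T=lambda x,y:(240+(x+.5)/4.4-.5,215+(y+.5)/4.4-.5)
obs=[("scene",(64,-150,4),S(62,150)),("scene",(64,150,4),S(425,572)),("scene",(-48,150,4),S(608,440)),
("side",(64,-150,4),T(283,50)),("side",(64,150,4),T(113,490)),("side",(-48,150,4),T(345,538)),("side",(-48,-150,4),T(472,82)),
("scene",(36,-12,18),S(265,290)),("side",(36,-12,18),T(258,231)),("scene",(56,-12,42),S(229,273)),("side",(56,-12,42),T(221,180))]
fo=[("scene",(22,5),S(172,97)),("scene",(-22,5),S(246,55)),("side",(22,5),T(331,42)),("side",(-22,5),T(414,50)),("scene",(22,-5),S(165,88)),("scene",(-22,-5),S(238,43)),("side",(22,-5),T(335,30)),("side",(-22,-5),T(413,38))]
def f(p,full=False):
    e=[proj(d[c],r2w(p,X))-np.array(u) for c,X,u in obs]
    e+=[proj(d[c],r2w(p,(X[0],X[1]+p[3],64)))-np.array(u) for c,X,u in fo]
    return np.array(e) if full else np.ravel(e)
best=min((least_squares(f,[300,600,a,-100],loss="soft_l1") for a in np.arange(-3,3,1)),key=lambda q:q.cost)
print(best.x,np.degrees(best.x[2]),best.cost); print(f(best.x,True).round(1))
p=best.x; print("travel",p[3]+110)
for n,X in dict(tab=(0,p[3]-5,44),tabend=(0,-17,44),notch=(36,-12,18)).items(): print(n,r2w(p,X))
np.save("p.npy",p)
E
```

```text
[ 5.22141019e+02  4.98420625e+01  1.45235449e-01 -1.07799294e+02] 8.321378281732871 7.29384565992085
[[-0.9 -0.1]
 [-0.2  0.1]
 [ 0.5  0.7]
 [-1.   0.2]
 [-0.1  0.1]
 [ 0.5  0.3]
 [ 0.5  0.4]
 [-0.8 -0.8]
 [ 0.8 -1.6]
 [-0.6  0.9]
 [ 0.1  1.3]
 [ 0.2 -0.3]
 [-0.1 -0.2]
 [-0.2  0.2]
 [-0.3  1.6]
 [-0.7 -1. ]
 [-0.8 -0.2]
 [-0.   0. ]
 [ 0.9  1.3]]
travel 2.200706062634609
tab [538.46594255 -61.76966446  44.        ]
tabend [524.60135101  33.02104089  44.        ]
notch [559.49871087  43.17851473  18.        ]
```

Fit: rack at (522, 50) mm, yaw 8.3°, follower travel about 2 mm. Plan: shut the fingers and set tool yaw to about 98.3° so tool x lies along rack +y. Then come down behind the tab and push with the pad edges.

```bash
python3 -m crank '{"slide":[[0,0,0],[0,0,0],[0,0,0],[0,0,0],[0,0,0],[0,0,0],[0,0,0],[0,0,0]],"twist":[0.1325,0.1325,0.1325,0.1325,0.1325,0.1325,0.1325,0.1325]}' 1 30
python3 - <<'E'
from h import *
from bench import status
from scipy.spatial.transform import Rotation as Ro
s=status.sense(); p=np.load("p.npy")
R=Ro.from_euler("xyz",s["tcp_rot"],degrees=True).as_matrix()
tgt=r2w(p,(0,p[3]-5-11-30,150))
print(s["tcp_rot"],s["tool_pos"],tgt,"tool delta",R.T@(tgt-s["tool_pos"]))
E
```

```text
time: 0.95
tool_pos: [213.9, 560.3, 230.8]
tcp_rot: [-180.0, 0.0, 98.1]
ft_force: [-0.1, -0.0, -0.6]
finger_gap: -0.3
[-1.79975756e+02  3.90696812e-02  9.80524228e+01] [213.94046324 560.3049057  230.82875496] [ 544.39968412 -102.33801063  150.        ] tool delta [-702.34461418  234.41296522   81.20851872]
```

```bash
python3 -m crank '{"slide":[[-0.044,0.0147,0],[-0.044,0.0147,0],[-0.044,0.0147,0],[-0.044,0.0147,0],[-0.044,0.0147,0],[-0.044,0.0147,0],[-0.044,0.0147,0],[-0.044,0.0147,0]],"twist":[0,0,0,0,0,0,0,0]}'
python3 -m crank '{"slide":[[-0.044,0.0147,0],[-0.044,0.0147,0],[-0.044,0.0147,0],[-0.044,0.0147,0],[-0.044,0.0147,0.01],[-0.044,0.0147,0.01],[-0.044,0.0147,0.01],[-0.02,0.008,0.01]],"twist":[0,0,0,0,0,0,0,0]}'
python3 -m crank '{"slide":[[0,0,0],[0,0,0]],"twist":[0,0]}'
cat > look.py <<'E'
from h import *
import sys,cv2
from bench import status,viewer
from scipy.spatial.transform import Rotation as Ro
tag=sys.argv[1]
s=status.sense(); p=np.load("p.npy")
R=Ro.from_euler("xyz",s["tcp_rot"],degrees=True).as_matrix()
print("t",s["time"],"tcp",s["tool_pos"].round(1),s["tcp_rot"].round(2),"F",s["ft_force"].round(2))
print("TCP in rack",(rz(p[2]).T@(s["tool_pos"]-np.array([p[0],p[1],0]))).round(1),"yaw err",s["tcp_rot"][2]-90-np.degrees(p[2]))
for n in sys.argv[2:]:
    v=viewer.snapshot(n); pickle.dump((s,v),open(f"{tag}_{n}.pkl","wb"))
    cv2.imwrite(f"pics/{tag}_{n}.png",v["img"][:,:,::-1])
E
python3 look.py b wrist side
```

```text
time: 1.75
tool_pos: [381.9, 227.6, 231.2]
tcp_rot: [180.0, -0.0, 98.4]
ft_force: [1.4, 0.2, -0.3]
finger_gap: -0.2
time: 2.55
tool_pos: [539.7, -82.6, 190.5]
tcp_rot: [-180.0, 0.1, 98.2]
ft_force: [-0.1, 0.5, -0.1]
finger_gap: 0.1
time: 2.75
tool_pos: [538.5, -79.0, 190.6]
tcp_rot: [-179.9, -0.1, 98.3]
ft_force: [0.2, -0.1, 0.2]
finger_gap: 0.1
t 2.75 tcp [538.5 -79.  190.6] [-1.7991e+02 -6.0000e-02  9.8300e+01] F [ 0.19 -0.1   0.19]
TCP in rack [  -2.5 -129.9  190.6] yaw err -0.02273102181409037
```

View pics/b_wrist.png

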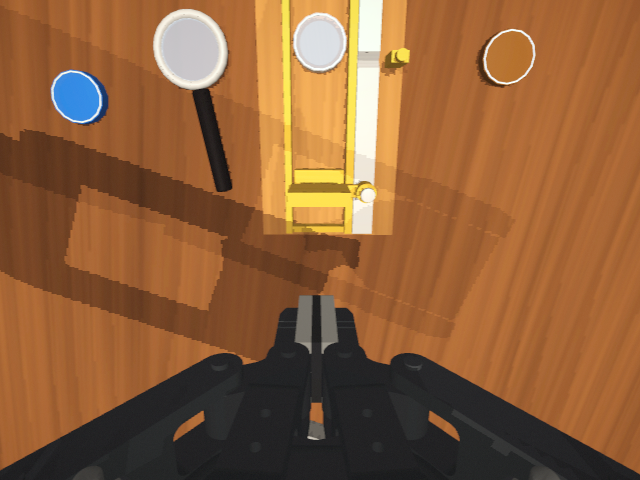

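View pics/b_side.png

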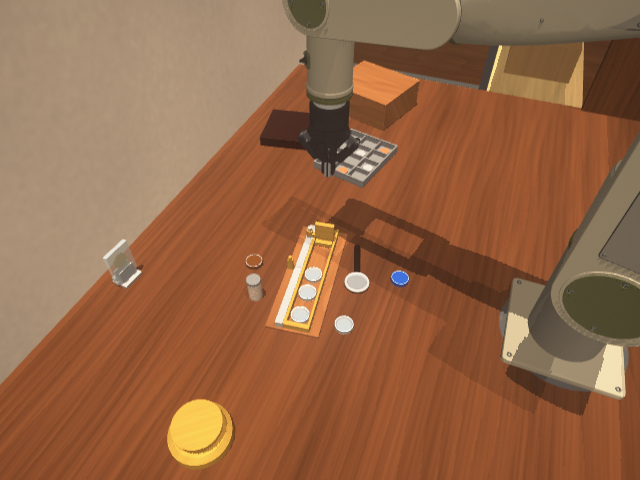

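The wrist view shows the shut fingers at (316,300) and the rack ahead of them, with the tab's top at (320,195), pin head (368,194), notch (368,58) and post (400,56). I'll refine from an enlarged crop.

```bash
python3 - <<'E'
import cv2
a=cv2.imread("pics/b_wrist.png")
cv2.imwrite("pics/b_c1.png",cv2.resize(a[140:250,240:410],None,fx=4.5,fy=4.5,interpolation=cv2.INTER_CUBIC))
cv2.imwrite("pics/b_c2.png",cv2.resize(a[0:110,250:420],None,fx=4.5,fy=4.5,interpolation=cv2.INTER_CUBIC))
E
```

```text
(no output)
```

View pics/b_c1.png

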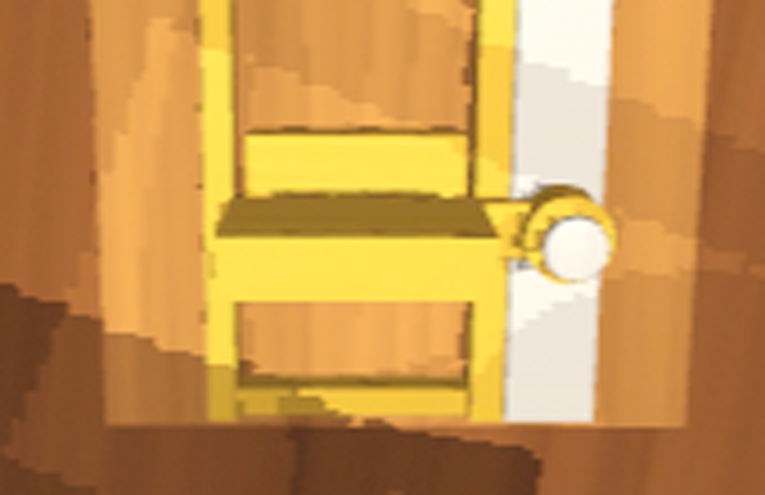

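View pics/b_c2.png

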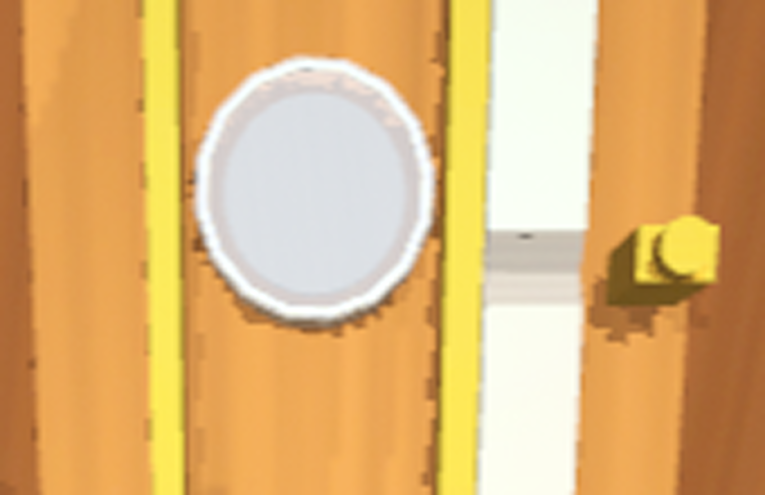

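```bash
python3 - <<'E'
from h import *
from scipy.spatial.transform import Rotation as Ro
s,v=pickle.load(open("b_wrist.pkl","rb")); p=np.load("p.npy")
R=Ro.from_euler("xyz",s["tcp_rot"],degrees=True).as_matrix(); H=v["hand_eye"]
def ray(u,z):
    d=np.array([(u[0]-v["cx"])/v["fx"],(u[1]-v["cy"])/v["fy"],1])
    d=R@H[:3,:3]@d; o=R@H[:3,3]+s["tool_pos"]
    return o+d*(z-o[2])/d[2]
C1=lambda x,y:(240+(x+.5)/4.5-.5,140+(y+.5)/4.5-.5)
C2=lambda x,y:(250+(x+.5)/4.5-.5,(y+.5)/4.5-.5)
for n,u,z in [("rear corner -48,-150",C1(104,426),4),("rear corner 64,-150",C1(690,424),4),("tab fr -22",C1(220,237),64),("tab fr 22",C1(506,236),64),("tab rear -22",C1(205,301),64),("tab rear 22",C1(506,302),64),("pin head 36,?",C1(574,248),47),("notch near edge 36,-17.5",C2(530,303),18),("notch far 36,-6.5",C2(535,231),18),("post 56,-12",C2(688,247),42),("cap0",C2(315,190),14),("bar inner 28",C2(480,400),18),("bar outer 44",C2(577,400),18)]:
    w=ray(u,z); print(n,w.round(1),"rack",(rz(p[2]).T@(w-np.array([p[0],p[1],0]))).round(1))
E
```

```text
rear corner -48,-150 [ 495.7 -105.3    4. ] rack [ -48.6 -149.7    4. ]
rear corner 64,-150 [608.3 -88.4   4. ] rack [  65.3 -149.2    4. ]
tab fr -22 [516.2 -54.2  64. ] rack [ -20.9 -102.    64. ]
tab fr 22 [559.8 -47.6  64. ] rack [  23.2 -101.9   64. ]
tab rear -22 [515.2 -64.5  64. ] rack [ -23.4 -112.1   64. ]
tab rear 22 [561.6 -57.8  64. ] rack [  23.4 -112.2   64. ]
pin head 36,? [573.1 -50.7  47. ] rack [  35.9 -106.9   47. ]
notch near edge 36,-17.5 [560.3  38.6  18. ] rack [ 36.2 -16.6  18. ]
notch far 36,-6.5 [559.2  49.4  18. ] rack [36.6 -5.8 18. ]
post 56,-12 [580.1  46.5  42. ] rack [ 56.9 -11.7  42. ]
cap0 [522.8  50.9  14. ] rack [ 0.8  0.9 14. ]
bar inner 28 [554.8  22.7  18. ] rack [ 28.4 -31.5  18. ]
bar outer 44 [570.8  25.1  18. ] rack [ 44.6 -31.5  18. ]
```

The wrist view agrees within about 1 mm: tab rear face at rack y = -112, notch at about -11.5. I'll back off to y = -140, centre on x and descend to z = 36.

```bash
python3 -m crank '{"slide":[[-0.010,0.003,0],[0,0,0.03],[0,0,0.03],[0,0,0.03],[0,0,0.03],[0,0,0.02],[0,0,0.014],[0,0,0]],"twist":[0,0,0,0,0,0,0,0]}'
python3 -m crank '{"slide":[[0,0,0],[0,0,0]],"twist":[0,0]}'
python3 look.py c side wrist; python3 - <<'E'
import cv2
a=cv2.imread("pics/c_side.png")
cv2.imwrite("pics/c_c1.png",cv2.resize(a[150:345,240:420],None,fx=3,fy=3,interpolation=cv2.INTER_CUBIC))
E
```

```text
time: 3.65
tool_pos: [542.2, -87.9, 35.6]
tcp_rot: [-179.8, -0.1, 98.4]
ft_force: [0.4, 0.5, -0.5]
finger_gap: -0.1
time: 3.85
tool_pos: [544.9, -88.7, 39.1]
tcp_rot: [179.8, 0.1, 98.4]
ft_force: [0.3, -0.9, -0.3]
finger_gap: -0.2
t 3.85 tcp [544.9 -88.7  39.1] [1.7985e+02 7.0000e-02 9.8380e+01] F [ 0.32 -0.88 -0.33]
TCP in rack [   2.4 -140.4   39.1] yaw err 0.056795071064703606
```

View pics/c_wrist.png

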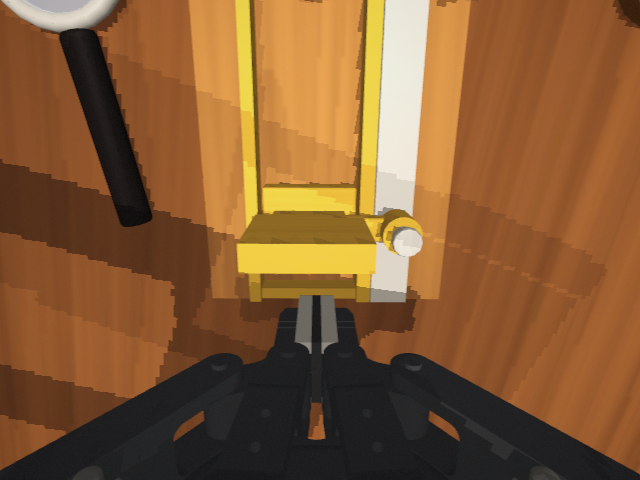

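View pics/c_c1.png

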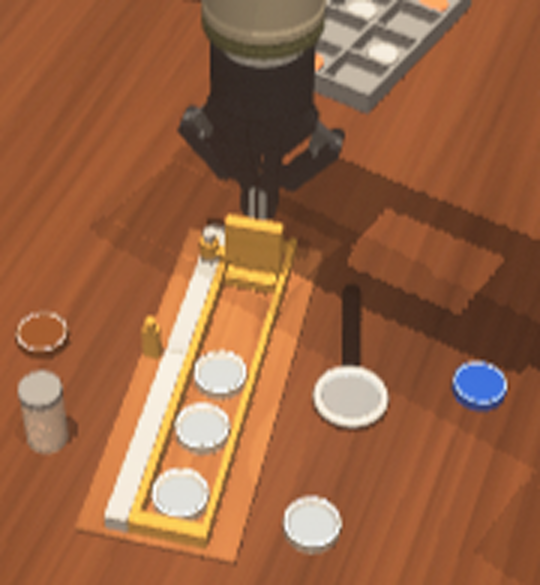

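The fingers are centred behind the tab, with their tip at (316,296) and the tab's rear face at (307,272). Nothing is in the way, so I'll advance to contact and push.

```bash
python3 -m crank '{"slide":[[0.004,-0.002,0.002],[0.004,0,0],[0.004,0,0],[0.004,0,0],[0.004,0,0],[0.004,0,0],[0.004,0,0],[0.004,0,0]],"twist":[0,0,0,0,0,0,0,0]}'
python3 look.py d wrist
```

```text
time: 4.75
tool_pos: [536.9, -57.0, 35.4]
tcp_rot: [180.0, 0.0, 98.4]
ft_force: [1.7, -4.6, -2.2]
finger_gap: -0.0
t 4.75 tcp [536.9 -57.   35.4] [1.7999e+02 2.0000e-02 9.8360e+01] F [ 1.71 -4.58 -2.2 ]
TCP in rack [  -0.9 -107.9   35.4] yaw err 0.03769495098433673
```

View pics/d_wrist.png

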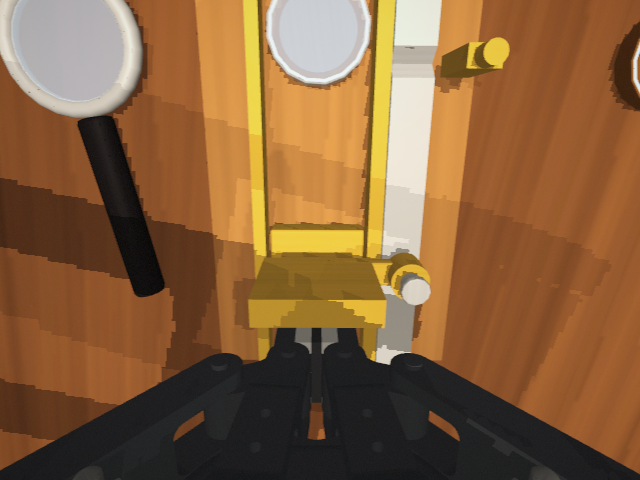

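```bash
cat > wr.py <<'E'
from h import *
import sys
from scipy.spatial.transform import Rotation as Ro
def load(tag):
    s,v=pickle.load(open(f"{tag}_wrist.pkl","rb")); p=np.load("p.npy")
    R=Ro.from_euler("xyz",s["tcp_rot"],degrees=True).as_matrix(); H=v["hand_eye"]
    def ray(u,z):
        d=np.array([(u[0]-v["cx"])/v["fx"],(u[1]-v["cy"])/v["fy"],1])
        d=R@H[:3,:3]@d; o=R@H[:3,3]+s["tool_pos"]
        w=o+d*(z-o[2])/d[2]
        return (rz(p[2]).T@(w-np.array([p[0],p[1],0]))).round(1)
    return ray
E
python3 - <<'E'
from wr import *
q=load("d")
print("rear",q((317,327.5),64),"front",q((317,299),64),"pin",q((416,291),47),"notch",q((415,46),18),"cap0",q((318,35),14))
E
```

```text
rear [  0.4 -97.4  64. ] front [  0.4 -87.1  64. ] pin [ 36.6 -92.   47. ] notch [36.8 -6.  18. ] cap0 [ 0.7 -1.6 14. ]
```

The fingers are in contact: face offset about 11 mm, tab middle at y ≈ -92, so 80 mm remains. I'll push on in stages.

```bash
python3 -m crank '{"slide":[[0.005,0,0],[0.005,0,0],[0.005,0,0],[0.005,0,0],[0.005,0,0],[0.005,0,0],[0.005,0,0],[0.005,0,0]],"twist":[0,0,0,0,0,0,0,0]}'
python3 -m crank '{"slide":[[0.005,0,0],[0.005,0,0],[0.005,0,0],[0.004,0,0],[0.004,0,0],[0.003,0,0],[0.002,0,0],[0.002,0,0]],"twist":[0,0,0,0,0,0,0,0]}'
python3 look.py e wrist
```

```text
time: 5.6
tool_pos: [531.2, -17.0, 35.4]
tcp_rot: [180.0, 0.0, 98.4]
ft_force: [3.2, -4.0, -2.6]
finger_gap: -0.1
time: 6.4
tool_pos: [526.8, 12.4, 35.5]
tcp_rot: [180.0, -0.0, 98.4]
ft_force: [2.5, -2.6, 0.1]
finger_gap: 0.0
t 6.4 tcp [526.8  12.4  35.5] [179.98  -0.    98.37] F [ 2.46 -2.56  0.1 ]
TCP in rack [ -0.8 -37.7  35.5] yaw err 0.04719012114131793
```

View pics/e_wrist.png

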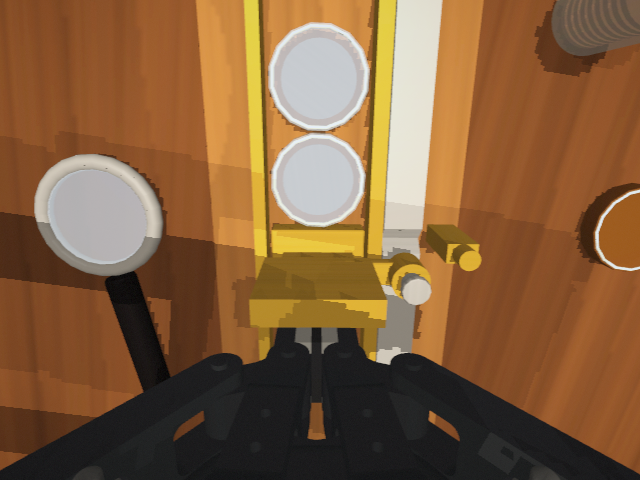

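Tab middle is about 10 mm short of the notch, with capsule 0 and capsule 1 ahead of the block at (318,180) and (318,75). Now I'll go in small steps and watch the force.

```bash
python3 -m crank '{"slide":[[0.001,0,0],[0.001,0,0],[0.001,0,0],[0.001,0,0],[0,0,0]],"twist":[0,0,0,0,0]}'
python3 -m crank '{"slide":[[0.001,0,0],[0,0,0]],"twist":[0,0]}'
python3 look.py f wrist
```

```text
time: 6.95
tool_pos: [525.9, 16.4, 35.2]
tcp_rot: [-180.0, -0.0, 98.4]
ft_force: [0.7, -1.4, -0.1]
finger_gap: -0.1
time: 7.15
tool_pos: [525.4, 17.5, 35.0]
tcp_rot: [-180.0, -0.0, 98.4]
ft_force: [-0.3, 0.2, 0.3]
finger_gap: -0.1
t 7.15 tcp [525.4  17.5  35. ] [-1.7995e+02 -3.0000e-02  9.8370e+01] F [-0.25  0.25  0.31]
TCP in rack [ -1.4 -32.5  35. ] yaw err 0.04927902541962759
```

View pics/f_wrist.png

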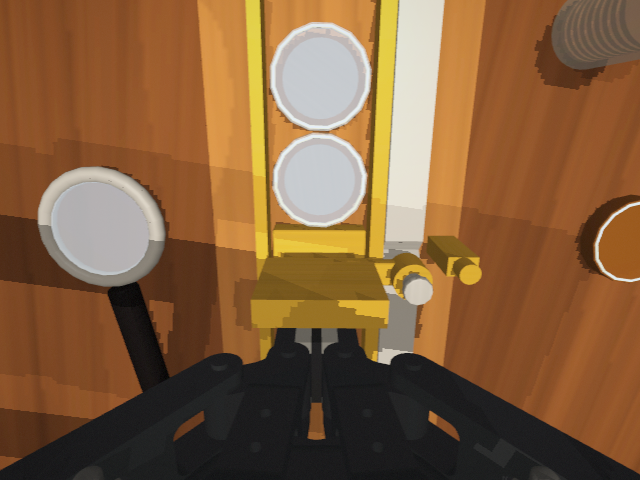

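```bash
cat > crop.py <<'E'
import cv2,sys
a=cv2.imread(f"pics/{sys.argv[1]}_wrist.png")
cv2.imwrite(f"pics/{sys.argv[1]}_w4.png",cv2.resize(a[220:350,240:490],None,fx=3.2,fy=3.2,interpolation=cv2.INTER_CUBIC))
E
python3 -m crank '{"slide":[[0.001,0,0],[0,0,0]],"twist":[0,0]}'
python3 look.py g wrist; python3 crop.py f; python3 crop.py g
```

```text
time: 7.4
tool_pos: [525.4, 18.4, 35.0]
tcp_rot: [-180.0, -0.0, 98.4]
ft_force: [-0.5, -0.1, -0.5]
finger_gap: 0.4
t 7.4 tcp [525.4  18.4  35. ] [-1.7996e+02 -2.0000e-02  9.8370e+01] F [-0.5  -0.09 -0.54]
TCP in rack [ -1.3 -31.6  35. ] yaw err 0.04923655922144654
```

View pics/f_w4.png

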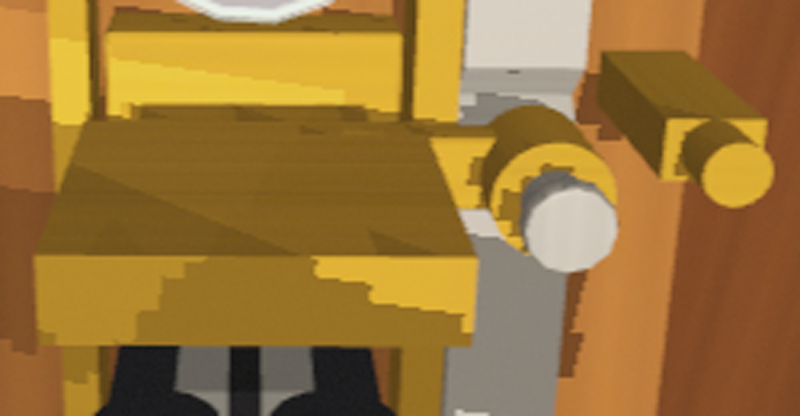

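View pics/g_w4.png

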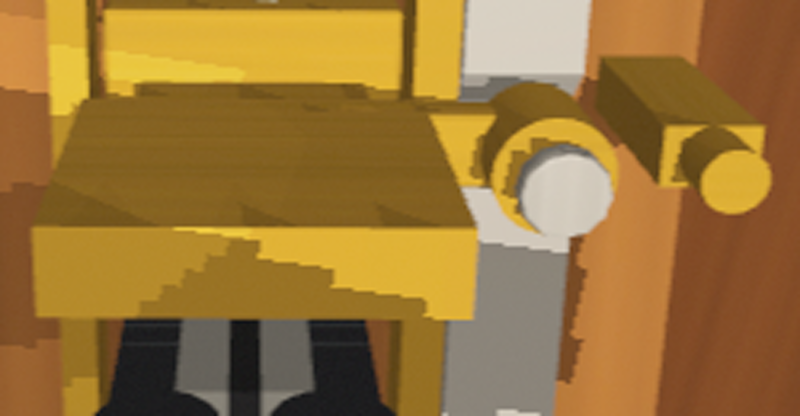

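Between frames the tab moved ahead of the fingers by itself, and the pin head sank into its collar at (565,190). It has clicked in. I'll measure it, then back off.

```bash
python3 - <<'E'
from wr import *
q=load("g"); C=lambda x,y:(240+(x+.5)/3.2-.5,220+(y+.5)/3.2-.5)
print("front",q(C(255,227),64),"rear",q(C(255,318),64),"pin z44",q(C(567,191),44),"post",q(C(735,181),42))
E
python3 -m crank '{"slide":[[-0.004,0,0],[-0.01,0,0],[-0.02,0,0],[-0.02,0,0],[-0.01,0,0],[0,0,-0.01],[0,0,-0.03],[0,0,-0.04]],"twist":[0,0,0,0,0,0,0,0]}'
python3 -m crank '{"slide":[[0,0,-0.04],[0,0,-0.04],[0,0,0],[0,0,0],[0,0,0]],"twist":[0,0,0,0,0]}'
python3 look.py h wrist side scene
python3 - <<'E'
import cv2
a=cv2.imread("pics/h_side.png")
cv2.imwrite("pics/h_c1.png",cv2.resize(a[205:345,240:420],None,fx=4,fy=4,interpolation=cv2.INTER_CUBIC))
E
```

```text
front [ 0.7 -7.8 64. ] rear [  0.7 -17.8  64. ] pin z44 [ 36.9 -12.2  44. ] post [ 57.  -11.8  42. ]
time: 8.25
tool_pos: [533.0, -44.5, 114.5]
tcp_rot: [-179.7, -0.1, 98.3]
ft_force: [-0.2, -0.6, 0.5]
finger_gap: -0.1
time: 8.75
tool_pos: [534.4, -44.7, 194.5]
tcp_rot: [-179.9, -0.0, 98.4]
ft_force: [-0.4, -0.2, -0.8]
finger_gap: 0.1
t 8.75 tcp [534.4 -44.7 194.5] [-1.7992e+02 -4.0000e-02  9.8380e+01] F [-0.37 -0.16 -0.83]
TCP in rack [ -1.6 -95.3 194.5] yaw err 0.06276141202642371
```

View pics/h_wrist.png

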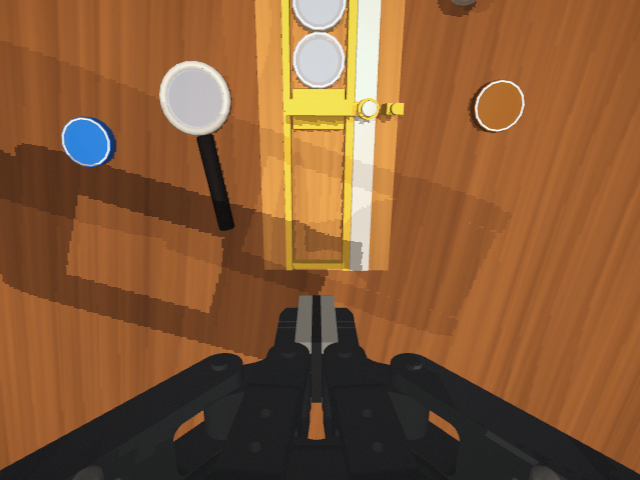

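View pics/h_c1.png

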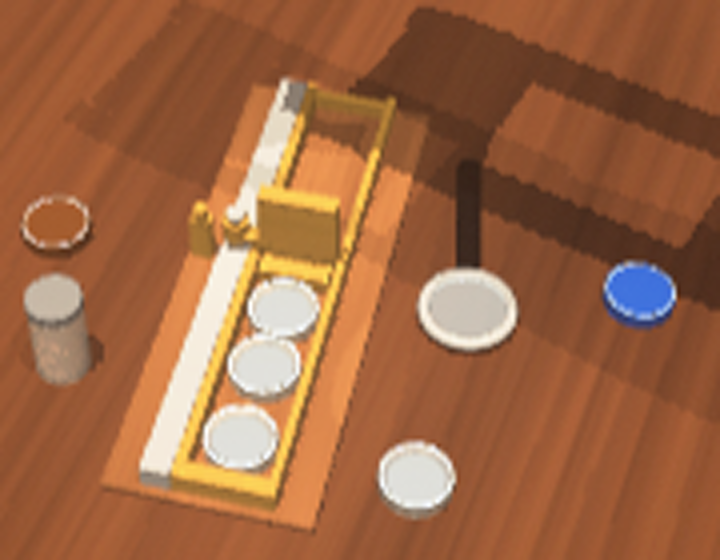

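The follower stands level with the post: tab at (320,104), pin (368,108), post (397,108). The hand is clear and nothing else appears moved. Last numeric check before handing in:

```bash
python3 - <<'E'
from wr import *
import cv2
q=load("h")
print("cap0",q((319,60),14),"pin z44",q((368,108),44),"z47",q((368,108),47),"post",q((397.5,108.5),42))
p=np.load("p.npy"); s,v=pickle.load(open("h_side.pkl","rb"))
# side-view rays to plane z for capsules
for n,(x,y) in dict(c0=(283,308),c1=(265,367),c2=(241,438)).items():
    u=(240+x/4,205+y/4); d=np.linalg.solve(v["R"],[(u[0]-v["cx"])/v["fx"],(u[1]-v["cy"])/v["fy"],1]); o=-np.linalg.solve(v["R"],v["t"])
    w=o+d*(13-o[2])/d[2]; print(n,(rz(p[2]).T@(w-np.array([p[0],p[1],0]))).round(1))
_,d0=pickle.load(open("first.pkl","rb")); a=d0["side"]["img"]; b=v["img"]
print("bystander diffs (spare, magnifier, tube, tray-visible, scale):",[int(cv2.absdiff(a[y0:y1,x0:x1],b[y0:y1,x0:x1]).mean()) for x0,x1,y0,y1 in [(332,356,314,336),(343,370,270,295),(244,264,272,302),(315,400,130,185),(165,235,398,468)]])
E
```

```text
cap0 [ 1.1 23.7 14. ] pin z44 [ 35.8 -11.5  44. ] z47 [ 35.5 -11.6  47. ] post [ 57.1 -11.8  42. ]
c0 [-0.1 23.7 13. ]
c1 [-0.6 64.9 13. ]
c2 [-1.000e-01  1.118e+02  1.300e+01]
bystander diffs (spare, magnifier, tube, tray-visible, scale): [20, 17, 19, 26, 18]
```

```bash
python3 -c "
import cv2
a=cv2.imread('pics/h_wrist.png');cv2.imwrite('pics/h_w4.png',cv2.resize(a[0:140,260:430],None,fx=4.2,fy=4.2,interpolation=cv2.INTER_CUBIC))"
```

```text
(no output)
```

View pics/h_w4.png

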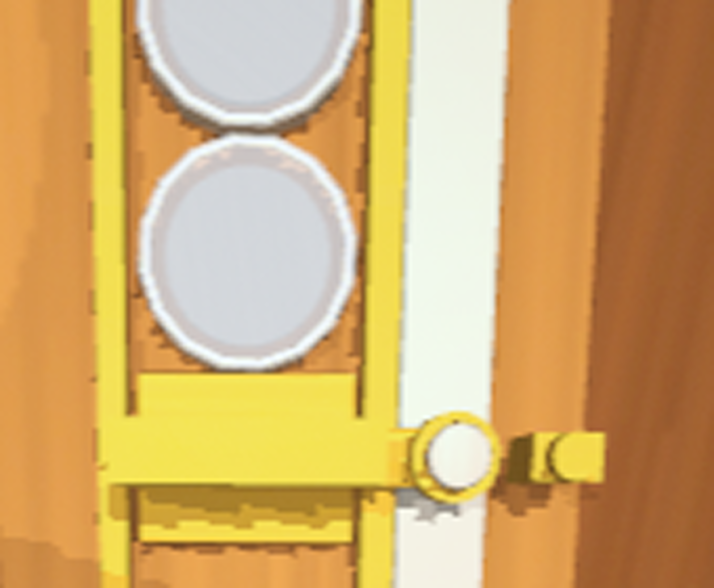

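Everything is in place. The spare, magnifier and tube keep their side-view pixels from the start: (344,324), (357,282) and (254,279). Handing in.

```bash
python3 -c "
from bench import hand_in
print(hand_in())"
```

```text
the job is handed in; nothing more can be done
None
```

The follower is clicked into the notch and the job is handed in, at about 9 s on the robot's clock. I pushed the tab from behind with the shut fingertips, going 1 mm at a time near the end. The push force fell to zero and the follower slid the last few millimetres in by itself. I then backed the hand straight off and raised it clear.

**Last checks:**
- **Follower:** the pin measured rack y = -11.5 mm (-12.2 mm before the hand withdrew). The post measured -11.8 mm and the nominal notch position is -12 mm. The tab measured -12.8 mm before the hand withdrew. The pin head looked sunk in its collar, but I couldn't read the drop as a number.
- **Capsules:** the three lie flat in the channel at y ≈ 24, 65 and 112 mm, each within about 1 mm of the channel's centre line.
- **Hand:** it was clear, with wrist force near zero.
- **Other things on the shelf:** the spare, magnifier and coin tube stayed at their starting pixels within about 1 pixel. I didn't measure the scale and tray that way, but the hand never went near them at low height.

**One check that didn't help:** a before-and-after image difference came out at 17–26 grey levels on all five bystanders. I took this to be a general change in the picture and relied on the pixel positions instead.

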